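# Load the tacking jig, close its cover over the locating pin and hold it down

## Robot

A 6-joint arm with a two-finger parallel gripper is mounted at the origin on the work surface. World frame = base frame: x ahead of the robot, y to its left, z up, the work surface at z = 0. Lengths are in mm, angles in rad, forces in N, time in s.
With the tool pointing down it reaches from about 275 to 750 mm from the base axis. Payload 10.2 kg.
Tool frame: the origin (TCP) lies midway between the tips of the shut fingers; the grasp point (between the pads) lies grip_depth behind it (grip_depth is the distance from the TCP to the grasp point, in mm); z points along the fingers, y is the line along which they close (so a half turn about z gives the same grasp; the last joint's range is limited). The gripper opens to 85 mm and grips with 20 to 120 N. Pads are 22 mm wide; open, the fingers measure 114 mm over their backs; the gripper's body (76 mm by 85 mm) begins 54 mm behind the grasp point. The pads swing forward as they close: fully open they stand 13 mm farther back than shut.
Start: joints at [-1.479, 0.313, 1.498, -0, 1.331, -0.223], TCP at [162.541, -499.211, 231.294] pointing down, gripper open.
Joint ranges: [-2.94, 2.94], [-0.97, 2.17], [0.19, 2.56], [-1.23, 4.37], [0.02, 3.11], [-2.88, 2.88]. Speed limits (rad/s): [2.39, 2.39, 3.01, 3.14, 3.14, 3.14].

## Interface

Orientations are given as a unit quaternion [w, x, y, z].
In Python, from rig import * gives the robot as it stands.
- The arm moves only by the tool servo_tool, never from a script. Its argument "commands" is a list of rows, each a list of 3 entries, a list of its own where there are three numbers: the gripper command: -1 is fully open, 1 is shut, values between are in proportion, then the shift along the tool's x, y, z in m, then the turn, a rotation vector about the tool's x, y, z in units of 6 degrees (1.0 is 6 degrees). In form: [[grip, [dx, dy, dz], [ax, ay, az]], ...]. A call has 1 to 10 rows; each row shifts and turns the commanded pose from where the row before left it, along the tool's axes as they then stand; what a row does not reach is not made up. A row lasts 1/12 s, in which the tool goes at most 41.7 mm and 7.16 degrees, less where a joint would pass 70% of its speed; a pose out of reach is approached as far as the arm can. A call is refused whole if a number of a shift passes 0.0417 or a number of a turn 1, either way. A call with a gripper value outside its range is refused whole. The fingers move at their own pace and stop on an object; "squeeze" is the grip in N (left out, the last holds). Time passes only in rows, so rows that do not move let the fingers close. It gives the time, the measured TCP pose, the force, the opening and the grip force at its end, in the units of the state.
- sense(): the state, without advancing time (a new reading comes with each control period).
- capture(name): name is "scene" or "top"; returns a dict with "pixels" (384x512x3 uint8, red, green, blue), "z_map" (384x512 float32, mm along the optical axis (not along the pixel's ray), 0 where there is no reading), "fx", "fy", "cx", "cy" (pixels), "rvec" (rotation vector, rad) and "tvec" (3), from world to camera coordinates, as OpenCV has them. Camera axes: x right, y down, z forward; pixel columns grow to the right and rows downward; lengths in mm; the calibration is good to about 2 mm. A picture is of the moment at which its call begins.
- finish_job(): hands the job in; it is judged then, once.
The state is a dict: "time_s": time; "joints": joint angles; "dq": joint speeds; "tau": joint torques, N m; "eef_pos": TCP position; "ee_rot": TCP orientation; "force": force on the tool from outside, world axes, zero at the start; "wrist_torque": the same for the moment, N m; "grip_width": opening from 0.0 (shut) to 1.0 (fully open); "grip_force": force on a finger pad.
Only numpy, scipy, OpenCV 4.12 (cv2) and the standard library are available. Lean on these libraries where they do the work, as an engineer would, in place of code of your own. Each camera call takes 0.05 s, during which the arm holds its last target. There are 200 camera calls.

## Task

Get the pipe stub ready for tacking: set the flanged stub upright in the round nest of the blue jig so that its flange lies flat, and let go of it. Then put the aluminium cover on by its red handle, the window over the pipe and the brass cap over the locating pin, sliding it about until it drops on the pin, and press it down level against the spring lifters until it is fully home. Finish while still holding the cover pressed home, and leave the F-clamp, magnet and can of rods where they lie.

Things in the scene. Friction and masses are not known exactly. Their poses are not given: they have to be found in the camera images.
- jig: Tacking jig bolted to the bench. Blue base plate 130 (x) x 250 (y) x 12 mm; origin on the bench, 10 mm to +y of the plate's middle, z up. At y = -65 mm a steel nest block 90 x 90 mm, top 28 mm above the bench, with a 37 mm hole down to the base plate. At y = +65 mm a steel rest block 70 (x) x 50 mm, top 36 mm above the bench, with the locating pin in its middle. Spring lifters in between.
- pin (a point): Axis of the brass locating pin at the top of the rest block, 36 mm above the bench. The pin is 12 mm thick and stands 16 mm above this point; its last 6 mm taper to 5 mm across at the tip. The point's axes are those of the jig.
- nest (a point): Centre of the nest hole at the top face of the nest block, 28 mm above the bench. With the stub seated its flange's underside lies here and the stub's origin is 10 mm below, and its flange top is 36 mm and its pipe top 68 mm above the bench.
- stub: Workpiece: loose steel pipe stub with its flange on, 0.28 kg, upright on the bench on its lower end. Pipe 34 mm across, 50 mm long, z along it; origin at the centre of its lower end. The round flange is 70 mm across and lies from 10 to 18 mm above the origin; 32 mm of pipe stands above it, 10 mm below it, the last 5 mm bevelled to 28 mm across.
- cover: Jig cover: loose aluminium plate 90 (x) x 190 (y) x 10 mm, about 0.45 kg, lying right way up on the bench. Origin at its underside, below the middle of the handle, at the centre of mass; the plate runs from y = -105 to +85 mm. Window at y = -65 mm, capped pin socket at y = +65 mm. Fully home its axes are along the jig's and its origin 36 mm straight above the jig's origin.
- cover_grip (a point): Middle of the crossbar of the cover's red bow handle, 45 mm above the plate's underside. The crossbar is 14 x 14 mm and 78 mm long along the cover's y, with 28 mm clear between it and the plate, and legs 14 mm square at 32 mm either side of this point. Take it from above, closing along the cover's x.
- cover_socket (a point): Centre of the socket's mouth, in the underside of the cover: a blind hole 14 mm across and 19 mm deep, closed above by a round brass cap 28 mm across that stands 14 mm above the plate. Fully home it lies on point pin.
- cover_window (a point): Centre of the round window, at the underside of the cover: a 50 mm hole right through the plate. The pipe stands up through it; its rim holds the flange down.
- clamp: F-clamp with a red handle, lying on the bench, about 100 x 250 mm and 25 mm high. Leave alone.
- magnet: Red six-sided welding magnet, 100 mm across and 17 mm high, on the bench. Leave alone.
- rod_can: Short tin can of welding rod ends, 80 mm across and 70 mm high, rods to 95 mm, on the bench. Leave alone.
- lifters (a point): Midway between the two spring lifters (12 mm brass plungers at jig x = +-30 mm, y = 0), at their free tops, 42 mm above the bench. Each pushes up 4 N free, 7 N when pressed 6 mm. Alone they carry the cover about 6 mm above home; it stays home only while pushed: with the cover's weight helping, about 10 N of push brings it home, 15 to 20 N holds it firmly.
Things that resemble listed ones, but are neither listed nor needed, are in the scene too. What is shaped like the cover but green is not meant.

How it is judged (in metres and radians):
On the way, in this order (a step that is already met when the one before it is completed fails the run):
1. the stub stands in the nest, flange flat on the nest block, and has been let go (horizontal distance between stub and nest below 0.004 m and z of stub in the frame of nest below -0.008 m and angle between stub's own z axis and vertical below 0.06 rad and contact force between the fingers and stub below 0.3 N), for 0.2 s.
2. the cover has dropped on to the pin, its window over the pipe (horizontal distance between cover_socket and pin below 0.003 m and z of cover_socket in the frame of pin below 0.009 m and horizontal distance between cover_window and nest below 0.011 m), for 0.2 s.
At the end, for the whole second after the job is handed in: Stub upright in the nest, flange flat (within 4 mm of the nest's centre, at most 2 mm up). Cover on the pin (socket within 3 mm of the pin, window within 11 mm of the nest's centre), both ends within 2 mm of home, at rest, held there by the gripper against the lifters (horizontal distance between cover_socket and pin below 0.003 m and horizontal distance between cover_window and nest below 0.011 m and z of each of cover_socket, cover_window in the frame of pin below 0.002 m and angle between cover's own z axis and vertical below 0.05 rad and contact force between the fingers and cover above 2 N and horizontal distance between stub and nest below 0.004 m and z of stub in the frame of nest below -0.008 m and angle between stub's own z axis and vertical below 0.06 rad and linear speed of cover below 0.02 m/s); the arm keeps its last pose, push and grip.
It fails at once if the F-clamp, magnet or can of rods was moved by more than 25 mm (distance of any of clamp, magnet, rod_can from where it was at the start of the episode above 0.025 m).
It also fails if it takes over 54 s, if anything falls off the work surface, if the arm or the gripper's body presses on something with over 40 N, if the wrist force passes 120 N, or if a joint passes its speed limit or range.

## Working session

There is one attempt and no reset: what is moved stays moved. The work goes in short steps, Python scripts to look and compute and a tool call to move; the robot and the scene stay as the last step left them, time stands still between calls to the robot, and variables do not carry over. Pictures are saved under pics/ and viewed, at most 10 in all, crops included, and the job is handed in when it is done.

Besides the shell and the picture viewer there is one more tool, called after ">>>" as name([rows], argument=value, ...), one row to a line, values as JSON. servo_tool: Moves the arm, as the interface text tells. Its arguments: {"type":"object","properties":{"commands":{"type":"array"},"squeeze":{"type":"number"}},"required":["commands"]}

```bash
ls; mkdir -p pics
cat > h.py <<'E'
from rig import *
import numpy as np, cv2
def cap(n,save=None):
    c=capture(n); c['R']=cv2.Rodrigues(np.array(c['rvec'],float))[0]; c['t']=np.array(c['tvec'],float).reshape(3)
    if save: cv2.imwrite('pics/'+save,c['pixels'][:,:,::-1])
    return c
def ray(c,u,v,z):
    d=c['R'].T@np.array([(u-c['cx'])/c['fx'],(v-c['cy'])/c['fy'],1]); o=-c['R'].T@c['t']
    return o+d*(z-o[2])/d[2]
def cloud(c):
    v,u=np.mgrid[:384,:512]; z=c['z_map'].astype(float)
    P=np.stack([(u-c['cx'])/c['fx']*z,(v-c['cy'])/c['fy']*z,z],-1)-c['t']
    return P@c['R']
E
python3 - <<'E'
from h import *
s=sense(); print(s)
a=cap('scene');b=cap('top')
for c in(a,b): print(-c['R'].T@c['t'], c['fx'],c['R'][2])
cv2.imwrite('pics/a.png',cv2.resize(a['pixels'][:,:,::-1],(800,600)));cv2.imwrite('pics/b.png',cv2.resize(b['pixels'][:,:,::-1],(800,600)))
np.savez('0.npz',ap=a['pixels'],bp=b['pixels'])
E
```

```text
pics
{'time_s': 0.0, 'joints': array([-1.47940535e+00,  3.13450581e-01,  1.49843377e+00, -5.99511480e-06,
        1.33100894e+00, -2.23405384e-01]), 'dq': array([-0.00085857, -0.00081575, -0.00022446, -0.00018078,  0.00158225,
        0.00052791]), 'tau': array([ 4.09718472e-03, -4.12261999e+01, -2.59739292e+01,  4.84710802e-05,
        4.09110085e-03,  1.68258043e-05]), 'eef_pos': array([ 162.51211679, -498.94258886,  230.73602877]), 'ee_rot': array([-6.49097068e-04,  9.87638138e-01,  1.56749754e-01,  3.99897332e-05]), 'force': array([0.64877837, 0.15950676, 0.3718219 ]), 'wrist_torque': array([-0.02979192, -0.03443715, -0.01482859]), 'grip_force': 0.0, 'grip_width': 1.0011144631891202}
[1009.97709917 -269.87098901  937.82913305] 415.1011138681983 [-0.45759642  0.23521893 -0.85748328]
[ 330.93120486  -21.2858348  1139.66630725] 463.8934829191184 [ 2.11314341e-01 -6.46753741e-04 -9.77417941e-01]
```

View pics/a.png

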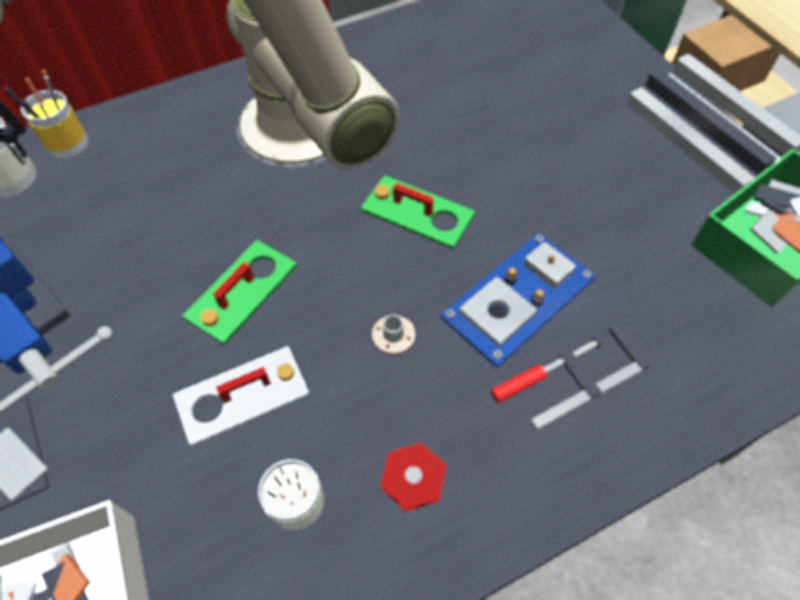

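View pics/b.png

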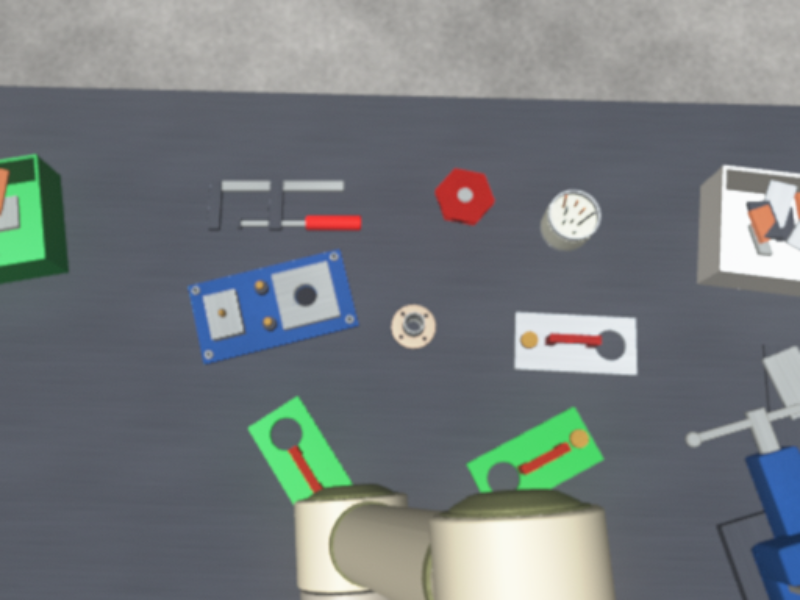

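In 800x600 pixels, the scene view shows:
- Stub: only one, at (393,333), top view (413,326).
- Jig: blue, at (518,298), top view (273,306).
- Cover look-alikes: two green decoys at (240,290) and (418,210), top view (540,455) and (300,450). The white-grey one at (240,393), top view (576,343), is the aluminium cover, so I choose that.
- Left alone: magnet (413,475), can (291,493), clamp (570,380).

Next I measure from both views and check a close crop.

```bash
cat > m.py <<'E'
from h import *
def blob(c,lo,hi,box,hull=True):
    hsv=cv2.cvtColor(c['pixels'],cv2.COLOR_RGB2HSV); m=cv2.inRange(hsv,lo,hi)
    k=np.zeros_like(m); x0,y0,x1,y1=[int(q/1.5625) for q in box]; k[y0:y1,x0:x1]=m[y0:y1,x0:x1]
    cs,_=cv2.findContours(k,cv2.RETR_EXTERNAL,cv2.CHAIN_APPROX_NONE)
    q=max(cs,key=cv2.contourArea); q=cv2.convexHull(q) if hull else q
    M=cv2.moments(q); return np.array([M['m10']/M['m00'],M['m01']/M['m00']]),q
def tri(a,p,b,q):
    A=[];
    for c,u in((a,p),(b,q)):
        P=np.diag([c['fx'],c['fy'],1])@np.c_[c['R'],c['t']]; P[0]+=c['cx']*P[2];P[1]+=c['cy']*P[2]
        A+=[u[0]*P[2]-P[0],u[1]*P[2]-P[1]]
    A=np.array(A); return np.linalg.lstsq(A[:,:3],-A[:,3],rcond=None)[0]
E
python3 - <<'E'
from m import *
a=cap('scene');b=cap('top')
def both(n,lo,hi,ba,bb):
    p,ca=blob(a,lo,hi,ba);q,cb=blob(b,lo,hi,bb)
    X=tri(a,p,b,q); print(n,p,q,cv2.contourArea(ca),cv2.contourArea(cb),X.round(1)); return X,ca,cb
both('flange',(5,25,130),(28,140,255),(365,305,420,360),(385,298,442,355))
both('cap',(10,90,100),(28,255,255),(270,355,300,385),(515,325,545,355))
both('handle',(0,120,60),(8,255,255),(205,360,280,405),(540,325,610,355))
both('hole',(0,0,0),(180,255,120),(188,390,224,426),(594,327,628,362))
both('nest',(0,0,0),(180,255,110),(483,297,514,322),(292,281,320,308))
both('pin',(8,70,40),(28,255,255),(540,250,562,270),(212,303,232,323))
both('l1',(5,70,30),(28,255,255),(500,263,522,285),(250,276,273,297))
both('l2',(5,70,30),(28,255,255),(528,286,550,308),(258,313,280,334))
X,ca,cb=both('blue',(105,120,60),(125,255,255),(430,225,605,370),(180,240,365,370))
for c,q in((a,ca),(b,cb)):
    k=[]
    W=np.array([ray(c,u,v,12)[:2] for u,v in q[:,0]],np.float32)
    r=cv2.minAreaRect(W);print('rect',r)
Xc,ca,cb=both('white',(0,0,140),(180,45,255),(165,335,315,445),(505,305,645,380))
for c,q in((a,ca),(b,cb)):
    W=np.array([ray(c,u,v,10)[:2] for u,v in q[:,0]],np.float32); print('rect',cv2.minAreaRect(W))
cr=lambda c,x,y:cv2.resize(c['pixels'][y-36:y+36,x-48:x+48,::-1],(400,300),interpolation=cv2.INTER_CUBIC)
cv2.imwrite('pics/c.png',np.vstack([np.hstack([cr(a,252,211),cr(a,154,250)]),np.hstack([cr(a,331,190),cr(b,175,196)])]))
E
```

```text
flange [251.47233607 214.12192623] [264.16423555 208.61939492] 488.0 617.0 [543.1 -52.9  14.5]
cap [182.27226463 237.53180662] [338.49373434 217.16290727] 65.5 66.5 [ 525.5 -234.6   20.8]
handle [155.10784314 245.77342048] [367.30850048 217.01719198] 306.0 174.5 [ 524.6 -300.7   38.1]
hole [133.18684604 259.99327354] [389.96096096 220.66816817] 223.0 222.0 [ 521.5 -362.    13.1]
nest [318.57383966 197.78481013] [195.02474527 188.70887918] 79.0 114.5 [586.5 118.7  25.9]
pin [352.5 165.5] [141.5        199.64583333] 6.0 8.0 [551.8 243.5  44. ]
l1 [327.22222222 174.15277778] [165.94252874 182.05747126] 12.0 14.5 [577.1 162.5  98.8]
l2 [344.55555556 187.92063492] [171.         205.62745098] 10.5 17.0 [561.4 200.1 -26.3]
blue [330.59591837 190.73230262] [173.81614871 195.79565624] 4042.5 5164.5 [571.8 172.2   0.6]
rect ((572.5726928710938, 171.16558837890625), (132.85365295410156, 253.85336303710938), 15.774922370910645)
rect ((571.3135375976562, 171.02279663085938), (130.92819213867188, 250.19956970214844), 15.786224365234375)
white [152.92800182 252.24806334] [368.02259113 219.36933082] 2926.0 2921.5 [ 523.5 -310.9    9.2]
rect ((522.44287109375, -308.8000183105469), (195.32858276367188, 97.08694458007812), 88.38246154785156)
rect ((523.9552001953125, -310.23260498046875), (194.05821228027344, 94.14144134521484), 88.4320297241211)
```

View pics/c.png

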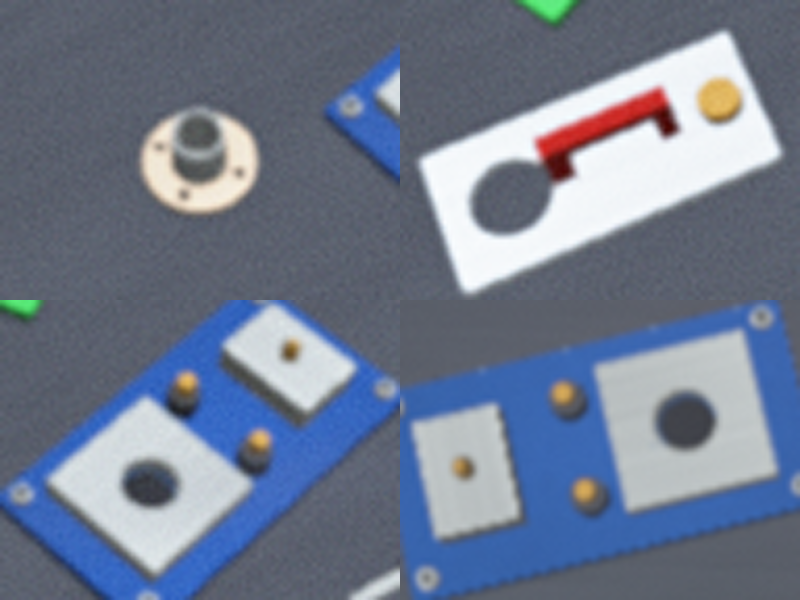

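>>> servo_tool([
  [-1,[0,0,0],[0,0,-1]],
  [-1,[0,0,0],[0,0,-1]],
  [-1,[0,0,0],[0,0,-1]],
  [-1,[0,0,0],[0,0,-1]],
  [-1,[0,0,0],[0,0,-1]],
  [-1,[0,0,0],[0,0,-1]],
  [-1,[0,0,0],[0,0,-1]],
  [-1,[0,0,0],[0,0,-1]],
  [-1,[0,0,0],[0,0,-1]],
  [-1,[0,0,0],[0,0,-1]],
], squeeze=40)

```text
time_s: 1.03
eef_pos: [162.5, -499.1, 231.1]
ee_rot: [-0.0, 0.775, 0.632, 0.0]
force: [-0.4, -1.2, 0.4]
grip_width: 0.999
grip_force: 0.0
```

>>> servo_tool([
  [-1,[0,0,0],[0,0,-0.92]],
  [-1,[0,0,0],[0,0,-0.92]],
  [-1,[0,0,0],[0,0,-0.92]],
  [-1,[0,0,0],[0,0,-0.92]],
  [-1,[0,0,0],[0,0,-0.92]],
  [-1,[0,0,0],[0,0,0]],
])

```text
time_s: 1.53
eef_pos: [162.6, -499.1, 231.1]
ee_rot: [-0.0, 0.603, 0.798, 0.0]
force: [-0.5, 0.3, 0.5]
grip_width: 1.0
grip_force: 0.0
```

```bash
cat >> h.py <<'E'
from scipy.spatial.transform import Rotation as Rn
def go(x,y,z=None,yaw=None):
    """remaining shift in tool axes (m) and turn to world x,y,z"""
    s=sense(); q=s['ee_rot']; R=Rn.from_quat(q[[1,2,3,0]]).as_matrix(); p=s['eef_pos']
    d=np.array([x,y,p[2] if z is None else z])-p
    psi=np.degrees(np.arctan2(R[1,0],R[0,0]))
    print('t',round(s['time_s'],2),'pos',p.round(1),'psi',psi.round(2),'tz',R[:,2].round(4),'F',s['force'].round(1),'w',round(s['grip_width'],3),round(s['grip_force'],1))
    print('shift mm',(R.T@d).round(1),'turn units z',None if yaw is None else round(-(yaw-psi)/6,2))
E
python3 -c "
import rig;print([ (n,getattr(rig,n)) for n in dir(rig) if n[0]!='_' ])
from h import *
go(543,-53,130,105.75)"
```

```text
[('PlanningError', <class 'rig.PlanningError'>), ('capture', <function make.<locals>.drawn_camera at 0x7fe0bd4742c0>), ('finish_job', <function connect.<locals>.done at 0x7fe0bd3eb9c0>), ('grip_depth', 18.700000000000003), ('sense', <function make.<locals>.<lambda> at 0x7fe0bd4747c0>)]
t 1.53 pos [ 162.6 -499.1  231.1] psi 105.83 tz [-0.e+00  3.e-04 -1.e+00] F [-0.5  0.3  0.5] w 1.0 0.0
shift mm [325.4 487.7 101.3] turn units z 0.01
```

>>> servo_tool([
  [-1,[0.0163,0.0244,0],[0,0,0]],
  [-1,[0.0163,0.0244,0],[0,0,0]],
  [-1,[0.0163,0.0244,0],[0,0,0]],
  [-1,[0.0163,0.0244,0],[0,0,0]],
  [-1,[0.0163,0.0244,0],[0,0,0]],
  [-1,[0.0163,0.0244,0.01],[0,0,0]],
  [-1,[0.0163,0.0244,0.01],[0,0,0]],
  [-1,[0.0163,0.0244,0.01],[0,0,0]],
  [-1,[0.0163,0.0244,0.01],[0,0,0]],
  [-1,[0.0163,0.0244,0.01],[0,0,0]],
])

```text
time_s: 2.37
eef_pos: [354.3, -275.2, 180.9]
ee_rot: [0.0, 0.606, 0.796, -0.0]
force: [0.6, -0.3, -0.5]
grip_width: 0.996
grip_force: 0.0
```

>>> servo_tool([
  [-1,[0.0163,0.0244,0.005],[0,0,0]],
  [-1,[0.0163,0.0244,0.005],[0,0,0]],
  [-1,[0.0163,0.0244,0.005],[0,0,0]],
  [-1,[0.0163,0.0244,0.005],[0,0,0]],
  [-1,[0.0163,0.0244,0.005],[0,0,0]],
  [-1,[0.0163,0.0244,0.005],[0,0,0]],
  [-1,[0.0163,0.0244,0.005],[0,0,0]],
  [-1,[0.0163,0.0244,0.005],[0,0,0]],
  [-1,[0.0163,0.0244,0.005],[0,0,0]],
  [-1,[0.0154,0.0241,0.005],[0,0,0]],
])

```text
time_s: 3.2
eef_pos: [545.3, -53.2, 130.9]
ee_rot: [-0.0, 0.606, 0.796, -0.0]
force: [0.3, -1.0, 0.4]
grip_width: 1.004
grip_force: 0.0
```

Run:
```python
from m import *
a=cap('scene');b=cap('top')
go(543,-53,21,105.75)
cv2.imwrite('pics/d.png',np.hstack([cv2.resize(c['pixels'][y-75:y+75,x-75:x+75,::-1],(400,400)) for c,x,y in((a,252,211),(b,264,208))]))
```

```text
t 3.3 pos [545.8 -51.9 130.3] psi 105.65 tz [-7.e-04  9.e-04 -1.e+00] F [-0.3 -0.1  0.1] w 1.0 0.0
shift mm [ -0.4  -2.9 109.3] turn units z -0.02
```

View pics/d.png

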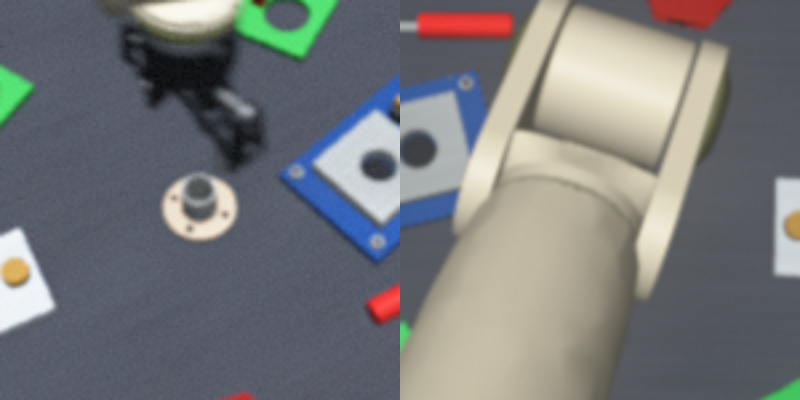

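The scene crop shows the stub at (198,207) with the open fingers above it at about (215,120). The top view is blocked by the arm. I correct 2.5 mm in tool y and descend.

>>> servo_tool([
  [-1,[-0.0004,-0.0026,0.014],[0,0,0]],
  [-1,[0,0,0.014],[0,0,0]],
  [-1,[0,0,0.014],[0,0,0]],
  [-1,[0,0,0.014],[0,0,0]],
  [-1,[0,0,0.014],[0,0,0]],
  [-1,[0,0,0.014],[0,0,0]],
  [-1,[0,0,0.012],[0,0,0]],
  [-1,[0,0,0.008],[0,0,0]],
  [-1,[0,0,0.005],[0,0,0]],
  [-1,[0,0,0],[0,0,0]],
])

```text
time_s: 4.13
eef_pos: [541.7, -55.9, 21.6]
ee_rot: [-0.001, 0.605, 0.796, -0.0]
force: [0.1, -0.3, 0.4]
grip_width: 0.998
grip_force: 0.0
```

>>> servo_tool([
  [1,[0,0,0],[0,0,0]],
  [1,[0,0,0],[0,0,0]],
  [1,[0,0,0],[0,0,0]],
  [1,[0,0,0],[0,0,0]],
  [1,[0,0,0],[0,0,0]],
  [1,[0,0,0],[0,0,0]],
  [1,[0,0,0],[0,0,0]],
  [1,[0,0,0],[0,0,0]],
])

```text
time_s: 4.8
eef_pos: [542.4, -55.9, 22.9]
ee_rot: [0.0, 0.604, 0.797, 0.0]
force: [-1.4, 0.6, 5.8]
grip_width: 0.386
grip_force: 39.3
```

Run:
```python
from m import *
go(586.7,118.4,100,105.75)
a=cap('scene')
p,c=blob(a,(5,25,130),(28,140,255),(365,305,420,360));print(p,ray(a,*p,18))
```

```text
t 4.8 pos [542.4 -55.9  22.9] psi 105.64 tz [ 7.e-04 -4.e-04 -1.e+00] F [-1.4  0.6  5.8] w 0.386 39.3
shift mm [155.8  89.7 -77.1] turn units z -0.02
[249.71635611 216.9389234 ] [550.23187266 -60.939485    18.        ]
```

>>> servo_tool([
  [1,[0,0,-0.004],[0,0,0]],
  [1,[0,0,-0.008],[0,0,0]],
  [1,[0,0,-0.012],[0,0,0]],
  [1,[0,0,-0.012],[0,0,0]],
  [1,[0,0,-0.012],[0,0,0]],
  [1,[0,0,-0.012],[0,0,0]],
  [1,[0,0,-0.01],[0,0,0]],
  [1,[0,0,-0.006],[0,0,0]],
  [1,[0,0,0],[0,0,0]],
])

```text
time_s: 5.6
eef_pos: [542.7, -55.9, 99.6]
ee_rot: [0.001, 0.604, 0.797, 0.0]
force: [0.1, 0.6, -2.5]
grip_width: 0.385
grip_force: 40.2
```

>>> servo_tool([
  [1,[0.01,0.006,0],[0,0,0]],
  [1,[0.0175,0.01,0],[0,0,0]],
  [1,[0.0175,0.01,0],[0,0,0]],
  [1,[0.0175,0.01,0],[0,0,0]],
  [1,[0.0175,0.01,0],[0,0,0]],
  [1,[0.0175,0.01,0],[0,0,0]],
  [1,[0.0175,0.01,0],[0,0,0]],
  [1,[0.0175,0.01,0],[0,0,0]],
  [1,[0.0175,0.01,0],[0,0,0]],
  [1,[0.006,0.004,0],[0,0,0]],
])

```text
time_s: 6.43
eef_pos: [586.5, 121.7, 97.3]
ee_rot: [-0.001, 0.603, 0.797, -0.0]
force: [0.3, -0.2, -2.4]
grip_width: 0.38
grip_force: 40.2
```

>>> servo_tool([
  [1,[0,0,0],[0,0,0]],
  [1,[0,0,0],[0,0,0]],
])

```text
time_s: 6.6
eef_pos: [586.4, 118.7, 97.6]
ee_rot: [-0.0, 0.604, 0.797, -0.0]
force: [-0.7, -0.2, -2.8]
grip_width: 0.381
grip_force: 40.2
```

```bash
cat > st.py <<'E'
from m import *
from scipy.optimize import least_squares
def stub(c,zmin=30):
    hsv=cv2.cvtColor(c['pixels'],cv2.COLOR_RGB2HSV); m=cv2.inRange(hsv,(5,25,130),(28,140,255))
    P=cloud(c); m[(P[...,2]<zmin)|(c['z_map']==0)]=0
    m[:,:int(330/1.5625)]=0; m[:int(180/1.5625)]=0
    cs,_=cv2.findContours(m,cv2.RETR_EXTERNAL,cv2.CHAIN_APPROX_NONE); q=max(cs,key=cv2.contourArea)
    k=np.zeros_like(m); cv2.drawContours(k,[q],-1,255,-1)
    S=P[(cv2.erode(k,np.ones((3,3)))>0)&(m>0)]; z=np.median(S[:,2])
    h=cv2.convexHull(q)[:,0]; W=np.array([ray(c,u,v,z) for u,v in q[:,0]])
    f=least_squares(lambda p:np.hypot(W[:,0]-p[0],W[:,1]-p[1])-35,W.mean(0)[:2],loss='soft_l1',f_scale=1.)
    e=cv2.fitEllipse(h.astype(np.float32))
    print('area',cv2.contourArea(q),'flange z',z.round(1),'circle c',f.x.round(1),'res',np.abs(f.fun).mean().round(2),'ell',np.array(e[0]).round(1),ray(c,*e[0],z).round(1))
    return q
E
python3 - <<'E'
from st import *
a=cap('scene');go(586.7,118.4,None,105.75)
stub(a)
cv2.imwrite('pics/e.png',cv2.resize(a['pixels'][110:260,230:430,::-1],(800,600)))
E
```

```text
t 6.65 pos [586.5 118.1  97.8] psi 105.62 tz [-1.e-03 -3.e-04 -1.e+00] F [-0.6  0.  -2. ] w 0.388 40.2
shift mm [ 0.2  0.3 -0. ] turn units z -0.02
area 261.5 flange z 373.5 circle c [649.8  88.8] res 7.19 ell [384.9  12.4] [413.4 348.  373.5]
```

View pics/e.png

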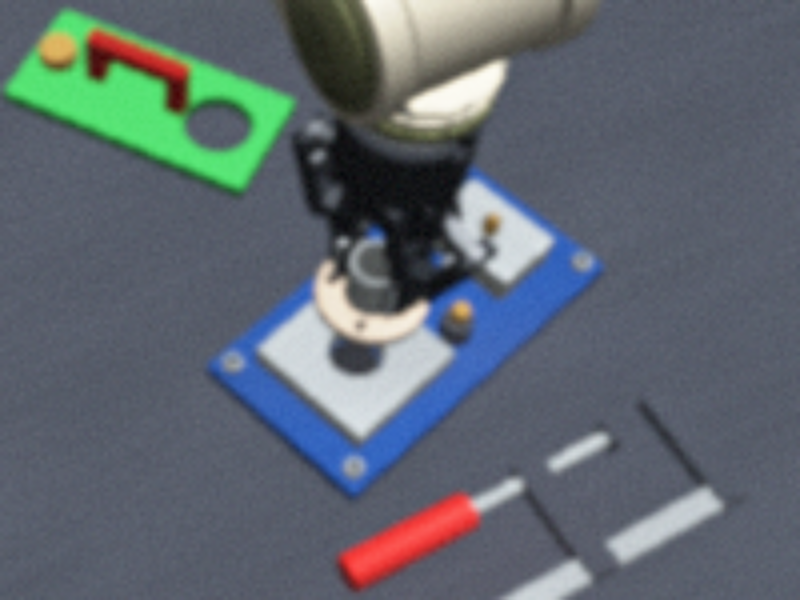

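The crop shows the held stub over the nest, with its flange arc from (315,290) to (425,310) and the nest hole below at (355,350). I fit the flange circle on its outer front arc.

```bash
cat > st.py <<'E'
from m import *
from scipy.optimize import least_squares
def stub(c,z,box):
    hsv=cv2.cvtColor(c['pixels'],cv2.COLOR_RGB2HSV); m=cv2.inRange(hsv,(5,25,130),(28,140,255))
    k=np.zeros_like(m);x0,y0,x1,y1=box;k[y0:y1,x0:x1]=m[y0:y1,x0:x1]
    cs,_=cv2.findContours(k,cv2.RETR_EXTERNAL,cv2.CHAIN_APPROX_NONE); q=max(cs,key=cv2.contourArea)[:,0]
    # lowest pixel of each column, leftmost of each row = outer front arc
    pts={(u,q[q[:,0]==u,1].max()+.5) for u in range(q[:,0].min()+1,q[:,0].max()-1)}|{(q[q[:,1]==v,0].min()-.5,v) for v in range(q[:,1].min()+2,q[:,1].max()-4)}
    W=np.array([ray(c,u,v,z)[:2] for u,v in pts])
    f=least_squares(lambda p:np.hypot(W[:,0]-p[0],W[:,1]-p[1])-35,W.mean(0)+[-20,0],loss='soft_l1',f_scale=1.)
    P=cloud(c)[k>0]; print('n',len(W),'depth z',np.percentile(P[:,2],[25,50,75]).round(1),'z used',z,'c',f.x.round(1),'res',np.abs(f.fun).mean().round(2))
E
python3 - <<'E'
from st import *
for i in range(2):
    a=cap('scene')
    for z in (90,93,96): stub(a,z,(304,172,340,198))
    p,q=blob(a,(0,0,0),(180,255,110),(483,297,514,322))
go(586.7,118.4)
E
```

```text
n 38 depth z [92.3 93.5 94.5] z used 90 c [585.6 122.4] res 0.71
n 38 depth z [92.3 93.5 94.5] z used 93 c [587.  121.2] res 0.73
n 38 depth z [92.3 93.5 94.5] z used 96 c [588.5 119.9] res 0.74
n 37 depth z [92.2 93.5 94.8] z used 90 c [585.6 122.1] res 0.76
n 37 depth z [92.2 93.5 94.8] z used 93 c [587.1 120.9] res 0.79
n 37 depth z [92.2 93.5 94.8] z used 96 c [588.5 119.6] res 0.81
t 6.75 pos [586.6 117.8  98.1] psi 105.58 tz [-5.e-04 -2.e-04 -1.e+00] F [ 0.2  0.2 -3. ] w 0.387 40.2
shift mm [ 0.6  0.2 -0. ] turn units z None
```

>>> servo_tool([
  [1,[-0.0022,-0.0009,0.006],[0,0,0]],
  [1,[0,0,0.01],[0,0,0]],
  [1,[0,0,0.01],[0,0,0]],
  [1,[0,0,0.008],[0,0,0]],
  [1,[0,0,0.005],[0,0,0]],
  [1,[0,0,0.003],[0,0,0]],
  [1,[0,0,0.003],[0,0,0]],
  [1,[0,0,0.002],[0,0,0]],
  [1,[0,0,0.002],[0,0,0]],
  [1,[0,0,0],[0,0,0]],
])

```text
time_s: 7.58
eef_pos: [586.5, 116.4, 49.1]
ee_rot: [-0.0, 0.604, 0.797, -0.0]
force: [0.2, 0.2, -2.8]
grip_width: 0.387
grip_force: 40.2
```

Run:
```python
from st import *
a=cap('scene')
stub(a,45,(290,180,345,225))
go(586.7,118.4,40)
cv2.imwrite('pics/f.png',cv2.resize(a['pixels'][135:235,260:390,::-1],(780,600)))
```

```text
n 36 depth z [43.4 44.7 45.9] z used 45 c [586.6 119.2] res 0.88
t 7.63 pos [586.5 116.4  49.3] psi 105.64 tz [ 1.e-04  0.e+00 -1.e+00] F [-0.4  0.5 -2.9] w 0.382 40.2
shift mm [1.9 0.7 9.3] turn units z None
```

View pics/f.png

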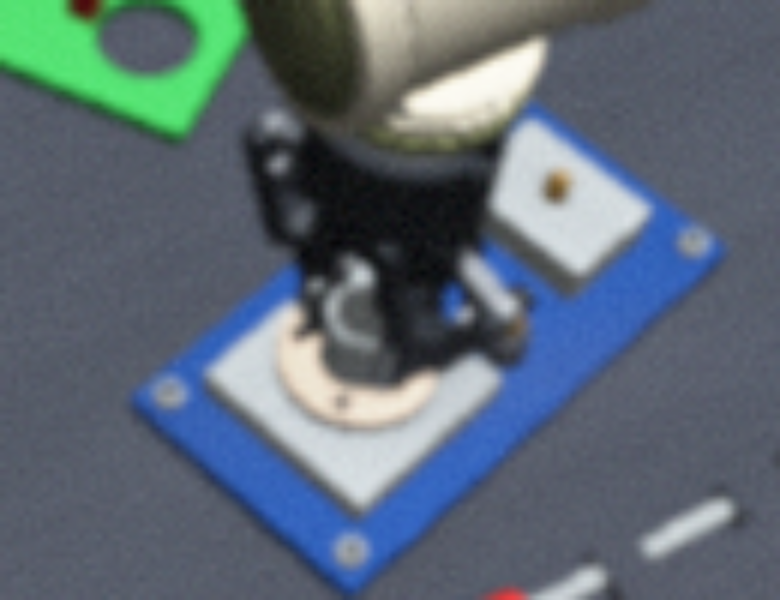

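The flange at (355,380) is centred over the nest block, about 9 mm above its seat, with no contact yet. I descend gently.

>>> servo_tool([
  [1,[-0.0002,0,0.0015],[0,0,0]],
  [1,[0,0,0.0015],[0,0,0]],
  [1,[0,0,0.0015],[0,0,0]],
  [1,[0,0,0.0015],[0,0,0]],
  [1,[0,0,0],[0,0,0]],
])

```text
time_s: 8.05
eef_pos: [586.4, 116.1, 42.9]
ee_rot: [-0.0, 0.604, 0.797, -0.0]
force: [0.1, 0.9, -2.9]
grip_width: 0.38
grip_force: 40.2
```

>>> servo_tool([
  [1,[0,0,0.001],[0,0,0]],
  [1,[0,0,0.001],[0,0,0]],
  [1,[0,0,0.001],[0,0,0]],
  [1,[0,0,0],[0,0,0]],
])

```text
time_s: 8.38
eef_pos: [586.7, 116.2, 41.1]
ee_rot: [0.0, 0.604, 0.797, 0.0]
force: [-3.0, -0.4, 3.9]
grip_width: 0.382
grip_force: 40.8
```

>>> servo_tool([
  [1,[0,0,0.0005],[0,0,0]],
  [0,[0,0,0],[0,0,0]],
  [-0.5,[0,0,0],[0,0,0]],
  [-1,[0,0,0],[0,0,0]],
  [-1,[0,0,0],[0,0,0]],
  [-1,[0,0,0],[0,0,0]],
  [-1,[0,0,0],[0,0,0]],
])

```text
time_s: 8.97
eef_pos: [586.6, 116.1, 39.8]
ee_rot: [0.0, 0.604, 0.797, 0.0]
force: [0.4, 0.3, 0.7]
grip_width: 1.003
grip_force: 0.0
```

>>> servo_tool([
  [-1,[0,0,-0.005],[0,0,0]],
  [-1,[0,0,-0.01],[0,0,0]],
  [-1,[0,0,-0.015],[0,0,0]],
  [-1,[0,0,-0.02],[0,0,0]],
  [-1,[0,0,-0.02],[0,0,0]],
  [-1,[0,0,-0.02],[0,0,0]],
  [-1,[0,0,-0.02],[0,0,0]],
  [-1,[0,0,-0.01],[0,0,0]],
])

```text
time_s: 9.63
eef_pos: [587.4, 116.2, 163.3]
ee_rot: [0.002, 0.604, 0.797, 0.001]
force: [-0.0, -0.8, 1.8]
grip_width: 1.0
grip_force: 0.0
```

Run:
```python
from st import *
a=cap('scene')
stub(a,36,(290,180,345,225))
go(524,-300,160,88.4)
```

```text
n 38 depth z [35.5 36.7 37.9] z used 36 c [587.  119.6] res 0.78
t 9.68 pos [587.8 116.2 164.1] psi 105.64 tz [ 0.0061  0.     -1.    ] F [ 1.2 -0.6  1.8] w 0.997 0.0
shift mm [-383.6 -173.7    3.7] turn units z 2.87
```

>>> servo_tool([
  [-1,[-0.015,-0.0068,0],[0,0,0]],
  [-1,[-0.0275,-0.0125,0],[0,0,0]],
  [-1,[-0.0275,-0.0125,0],[0,0,0]],
  [-1,[-0.0275,-0.0125,0],[0,0,0]],
  [-1,[-0.0275,-0.0125,0],[0,0,0]],
  [-1,[-0.0275,-0.0125,0],[0,0,0]],
  [-1,[-0.0275,-0.0125,0],[0,0,0]],
  [-1,[-0.0275,-0.0125,0],[0,0,0]],
  [-1,[-0.0275,-0.0125,0],[0,0,0]],
  [-1,[-0.0275,-0.0125,0],[0,0,0]],
])

```text
time_s: 10.52
eef_pos: [541.7, -170.1, 159.2]
ee_rot: [-0.0, 0.604, 0.797, -0.0]
force: [-0.1, -0.6, 0.1]
grip_width: 1.001
grip_force: 0.0
```

>>> servo_tool([
  [-1,[-0.0275,-0.0125,0],[0,0,0]],
  [-1,[-0.0275,-0.0125,0],[0,0,0]],
  [-1,[-0.0275,-0.0125,0],[0,0,0]],
  [-1,[-0.0275,-0.0125,0],[0,0,0]],
  [-1,[-0.01,-0.0045,0],[0,0,0]],
  [-1,[0,0,0],[0,0,0.96]],
  [-1,[0,0,0],[0,0,0.96]],
  [-1,[0,0,0],[0,0,0.95]],
  [-1,[0,0,0],[0,0,0]],
  [-1,[0,0,0],[0,0,0]],
])

```text
time_s: 11.35
eef_pos: [522.3, -298.5, 159.4]
ee_rot: [-0.0, 0.716, 0.698, 0.0]
force: [-0.5, -0.1, -0.3]
grip_width: 1.004
grip_force: 0.0
```

Run:
```python
from st import *
go(524,-300,33,88.4)
b=cap('top');stub_=None
m=[blob(b,(5,25,130),(28,140,255),(270,260,345,335))[0]]
print('stub from top',ray(b,*m[0],36).round(1))
p,_=blob(b,(0,0,0),(180,255,110),(292,281,320,308)); print('pipe/hole',p)
```

```text
t 11.35 pos [ 522.3 -298.5  159.4] psi 88.61 tz [-5.e-04  6.e-04 -1.e+00] F [-0.5 -0.1 -0.3] w 1.004 0.0
shift mm [ -1.6   1.8 126.4] turn units z 0.03
stub from top [585.7 118.3  36. ]
pipe/hole [193.79403794 186.74254743]
```

>>> servo_tool([
  [-1,[-0.0016,0.0018,0.018],[0,0,0]],
  [-1,[0,0,0.018],[0,0,0]],
  [-1,[0,0,0.018],[0,0,0]],
  [-1,[0,0,0.018],[0,0,0]],
  [-1,[0,0,0.018],[0,0,0]],
  [-1,[0,0,0.018],[0,0,0]],
  [-1,[0,0,0.014],[0,0,0]],
  [-1,[0,0,0.008],[0,0,0]],
  [-1,[0,0,0.0035],[0,0,0]],
  [-1,[0,0,0],[0,0,0]],
], squeeze=90)

```text
time_s: 12.23
eef_pos: [524.0, -300.5, 26.0]
ee_rot: [-0.0, 0.716, 0.698, -0.0]
force: [-0.2, -0.2, -0.4]
grip_width: 0.999
grip_force: 0.0
```

>>> servo_tool([
  [0.4,[0,0,0],[0,0,0]],
  [1,[0,0,0],[0,0,0]],
  [1,[0,0,0],[0,0,0]],
  [1,[0,0,0],[0,0,0]],
  [1,[0,0,0],[0,0,0]],
  [1,[0,0,0],[0,0,0]],
  [1,[0,0,0],[0,0,0]],
  [1,[0,0,0],[0,0,0]],
  [1,[0,0,0],[0,0,0]],
])

```text
time_s: 12.98
eef_pos: [524.1, -300.7, 26.8]
ee_rot: [0.0, 0.717, 0.697, -0.0]
force: [-2.4, 1.2, 4.7]
grip_width: 0.148
grip_force: 88.6
```

Run:
```python
from st import *
go(524,-300,26,88.4)
a=cap('scene')
p,_=blob(a,(10,90,100),(28,255,255),(270,355,300,385)); print(p)
cv2.imwrite('pics/g.png',cv2.resize(a['pixels'][195:305,90:230,::-1],(764,600)))
```

```text
t 12.98 pos [ 524.1 -300.7   26.8] psi 88.42 tz [ 1.e-04 -2.e-04 -1.e+00] F [-2.4  1.2  4.7] w 0.148 88.6
shift mm [ 0.7 -0.1  0.8] turn units z 0.0
[182.34114583 237.703125  ]
```

View pics/g.png

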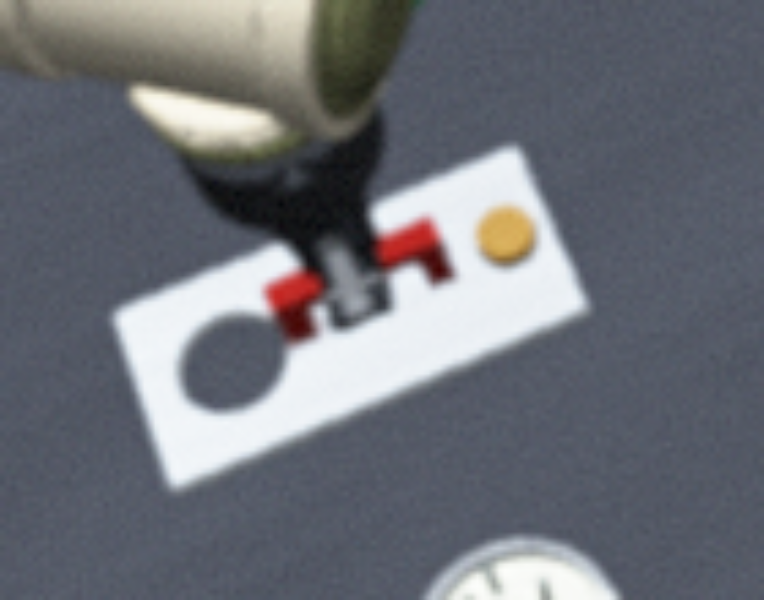

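The crop shows the fingers closed on the middle of the red bar at (355,280), with the cap at (506,235) and the window at (232,362). I lift and carry it over.

>>> servo_tool([
  [1,[0,0,-0.004],[0,0,0]],
  [1,[0,0,-0.008],[0,0,0]],
  [1,[0,0,-0.013],[0,0,0]],
  [1,[0,0,-0.016],[0,0,0]],
  [1,[0,0,-0.016],[0,0,0]],
  [1,[0,0,-0.016],[0,0,0]],
  [1,[0,0,-0.012],[0,0,0]],
  [1,[0,0,-0.007],[0,0,0]],
  [1,[0,0,-0.003],[0,0,0]],
  [1,[0,0,0],[0,0,0]],
])

```text
time_s: 13.87
eef_pos: [524.0, -300.7, 121.4]
ee_rot: [0.0, 0.717, 0.697, 0.0]
force: [0.5, -0.7, -5.2]
grip_width: 0.144
grip_force: 88.1
```

Run:
```python
from st import *
go(569.2,180.7,None,105.75)
```

```text
t 13.87 pos [ 524.  -300.7  121.4] psi 88.42 tz [ 1.e-04 -1.e-04 -1.e+00] F [ 0.5 -0.7 -5.2] w 0.144 88.1
shift mm [482.5  31.8  -0. ] turn units z -2.89
```

>>> servo_tool([
  [1,[0.012,0.0008,0],[0,0,0]],
  [1,[0.0265,0.00175,0],[0,0,0]],
  [1,[0.0265,0.00175,0],[0,0,0]],
  [1,[0.0265,0.00175,0],[0,0,0]],
  [1,[0.0265,0.00175,0],[0,0,0]],
  [1,[0.0265,0.00175,0],[0,0,0]],
  [1,[0.0265,0.00175,0],[0,0,0]],
  [1,[0.0265,0.00175,0],[0,0,0]],
  [1,[0.0265,0.00175,0],[0,0,0]],
  [1,[0.0265,0.00175,0],[0,0,0]],
])

```text
time_s: 14.7
eef_pos: [546.8, -48.7, 120.4]
ee_rot: [-0.001, 0.717, 0.697, -0.0]
force: [0.6, -0.2, -5.7]
grip_width: 0.146
grip_force: 88.1
```

>>> servo_tool([
  [1,[0.0265,0.00175,0],[0,0,0]],
  [1,[0.0265,0.00175,0],[0,0,0]],
  [1,[0.0265,0.00175,0],[0,0,0]],
  [1,[0.0265,0.00175,0],[0,0,0]],
  [1,[0.0265,0.00175,0],[0,0,0]],
  [1,[0.0265,0.00175,0],[0,0,0]],
  [1,[0.0265,0.00175,0],[0,0,0]],
  [1,[0.0265,0.00175,0],[0,0,0]],
  [1,[0.014,0.001,0],[0,0,0]],
  [1,[0.006,0.0003,0],[0,0,0]],
])

```text
time_s: 15.53
eef_pos: [568.4, 183.0, 120.3]
ee_rot: [-0.001, 0.716, 0.698, -0.001]
force: [-0.0, -0.9, -4.8]
grip_width: 0.146
grip_force: 88.1
```

>>> servo_tool([
  [1,[0,0,0],[0,0,-0.72]],
  [1,[0,0,0],[0,0,-0.72]],
  [1,[0,0,0],[0,0,-0.72]],
  [1,[0,0,0],[0,0,-0.73]],
  [1,[0,0,0],[0,0,0]],
  [1,[0,0,0],[0,0,0]],
])

```text
time_s: 16.03
eef_pos: [569.0, 180.1, 120.9]
ee_rot: [-0.0, 0.605, 0.796, -0.0]
force: [0.1, 0.5, -4.7]
grip_width: 0.142
grip_force: 88.0
```

Run:
```python
from st import *
go(569.2,180.7,None,105.75)
a=cap('scene');b=cap('top')
cv2.imwrite('pics/i.png',np.hstack([cv2.resize(a['pixels'][110:250,260:410,::-1],(400,373)),cv2.resize(b['pixels'][130:270,100:250,::-1],(400,373))]))
```

```text
t 16.03 pos [569.  180.1 120.9] psi 105.59 tz [-8.e-04 -3.e-04 -1.e+00] F [ 0.1  0.5 -4.7] w 0.142 88.0
shift mm [ 0.5  0.3 -0. ] turn units z -0.03
```

View pics/i.png

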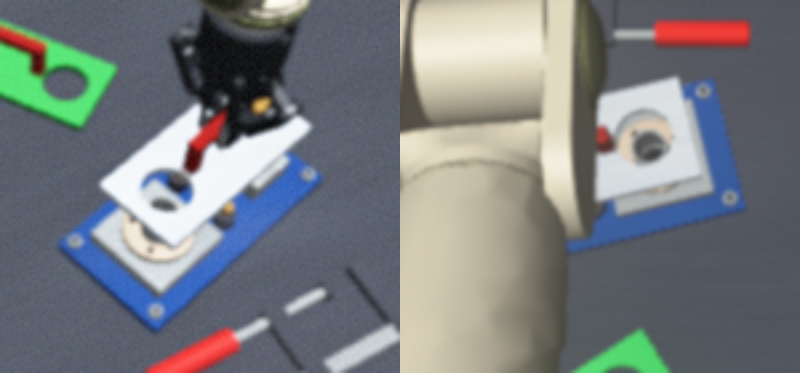

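The scene crop shows the cover over the jig, its window at (165,190) and the pipe under it. In the top crop the window at (643,137) frames the pipe. I measure how far the cover is off from its edges.

```bash
cat > cv.py <<'E'
from st import *
th=np.radians(15.75); ex=np.array([np.cos(th),np.sin(th)]); ey=np.array([-np.sin(th),np.cos(th)])
O=np.array([569.2,180.7])
def edges(c,z,win):
    hsv=cv2.cvtColor(c['pixels'],cv2.COLOR_RGB2HSV); m=cv2.inRange(hsv,(0,0,165),(180,30,255))
    P=cloud(c); m[np.abs(P[...,2]-z)>14]=0
    Q=P[m>0]; 
    cs,_=cv2.findContours(m,cv2.RETR_LIST,cv2.CHAIN_APPROX_NONE)
    q=np.vstack([k[:,0] for k in cs if len(k)>25]); W=np.array([ray(c,u,v,z)[:2] for u,v in q])-O
    X,Y=W@ex,W@ey
    print('depth top z',np.median(Q[:,2]).round(1))
    for n,s,val,other in(('end -105',np.abs(Y+105)<9,Y,X),('x-45',(np.abs(X+45)<9)&(Y<60)&(Y>-98),X,Y),('x+45',(np.abs(X-45)<9)&(Y<60)&(Y>-98),X,Y)):
        s=s&(np.abs(other)<(36 if n[0]=='e' else 98))
        if s.sum()>8: f=np.polyfit(other[s],val[s],1); print(n,s.sum(),np.median(val[s]).round(1),'slope',f[0].round(3))
    r=np.hypot(X,Y+65); s=(r<33)&(r>17)
    if s.sum()>10:
        f=least_squares(lambda p:np.hypot(X[s]-p[0],Y[s]-p[1])-p[2],[0,-65,25],loss='soft_l1'); print('window',s.sum(),f.x.round(1))
E
python3 - <<'E'
from cv import *
a=cap('scene');b=cap('top'); go(569.2,180.7)
for c in(a,b): edges(c,104,None); print()
E
```

```text
t 16.23 pos [569.2 180.5 121.2] psi 105.67 tz [-2.e-04 -1.e-04 -1.e+00] F [-0.8  0.  -4.7] w 0.147 88.0
shift mm [ 0.1  0.1 -0. ] turn units z None
depth top z 103.9
end -105 24 -104.3 slope 0.0
x-45 39 -44.7 slope 0.024
x+45 45 45.9 slope 0.002
window 56 [  0.5 -63.8  25.1]

depth top z 104.2
end -105 29 -103.2 slope 0.008
x-45 40 -44.4 slope 0.031
x+45 29 44.3 slope -0.034
window 60 [ -0.1 -64.2  25.2]
```

>>> servo_tool([
  [1,[-0.001,0,0.004],[0,0,0]],
  [1,[0,0,0.006],[0,0,0]],
  [1,[0,0,0.007],[0,0,0]],
  [1,[0,0,0.007],[0,0,0]],
  [1,[0,0,0.006],[0,0,0]],
  [1,[0,0,0.004],[0,0,0]],
  [1,[0,0,0.002],[0,0,0]],
  [1,[0,0,0],[0,0,0]],
])

```text
time_s: 16.9
eef_pos: [569.3, 179.8, 84.7]
ee_rot: [-0.0, 0.604, 0.797, -0.0]
force: [-0.3, -0.1, -5.4]
grip_width: 0.141
grip_force: 88.1
```

Run:
```python
from cv import *
a=cap('scene');b=cap('top'); go(569.2,180.7,62.8,105.75)
for c in(a,b): edges(c,68,None); print()
```

```text
t 17.0 pos [569.7 179.8  85.5] psi 105.76 tz [ 4.e-04  0.e+00 -1.e+00] F [ 0.3  0.5 -4.7] w 0.147 88.1
shift mm [ 1.  -0.2 22.7] turn units z 0.0
depth top z 66.5
end -105 24 -106.0 slope 0.009
x-45 36 -44.6 slope 0.016
x+45 42 45.9 slope -0.008
window 69 [  1.1 -65.9  23.9]

depth top z 69.1
end -105 28 -103.9 slope 0.002
x-45 37 -44.3 slope 0.031
x+45 28 42.6 slope -0.021
window 60 [  0.1 -65.   25.5]
```

>>> servo_tool([
  [1,[0,0,0.002],[0,0,0]],
  [1,[0,0,0.002],[0,0,0]],
  [1,[0,0,0.002],[0,0,0]],
  [1,[0,0,0.002],[0,0,0]],
  [1,[0,0,0],[0,0,0]],
])

```text
time_s: 17.42
eef_pos: [569.3, 179.7, 76.8]
ee_rot: [-0.0, 0.604, 0.797, -0.0]
force: [-0.9, 0.2, -6.3]
grip_width: 0.148
grip_force: 88.1
```

>>> servo_tool([
  [1,[0,0,0.0015],[0,0,0]],
  [1,[0,0,0.0015],[0,0,0]],
  [1,[0,0,0],[0,0,0]],
])

```text
time_s: 17.67
eef_pos: [569.4, 179.8, 74.0]
ee_rot: [-0.0, 0.604, 0.797, -0.0]
force: [-0.2, -0.0, -5.5]
grip_width: 0.144
grip_force: 88.1
```

>>> servo_tool([
  [1,[0,0,0.0015],[0,0,0]],
  [1,[0,0,0.0015],[0,0,0]],
  [1,[0,0,0.001],[0,0,0]],
  [1,[0,0,0],[0,0,0]],
])

```text
time_s: 18.0
eef_pos: [569.3, 179.8, 70.0]
ee_rot: [-0.0, 0.604, 0.797, -0.0]
force: [0.0, 0.3, -5.3]
grip_width: 0.148
grip_force: 88.1
```

>>> servo_tool([
  [1,[0,0,0.001],[0,0,0]],
  [1,[0,0,0.001],[0,0,0]],
  [1,[0,0,0],[0,0,0]],
])

```text
time_s: 18.25
eef_pos: [569.7, 179.8, 68.8]
ee_rot: [0.0, 0.603, 0.797, 0.0]
force: [-0.2, 0.4, -1.9]
grip_width: 0.147
grip_force: 88.4
```

>>> servo_tool([
  [1,[0,0,0.001],[0,0,0]],
  [1,[0,0,0.001],[0,0,0]],
  [1,[0,0,0.001],[0,0,0]],
  [1,[0,0,0.001],[0,0,0]],
  [1,[0,0,0],[0,0,0]],
])

```text
time_s: 18.67
eef_pos: [569.8, 179.8, 64.8]
ee_rot: [0.0, 0.604, 0.797, 0.0]
force: [-4.1, -1.0, 6.8]
grip_width: 0.147
grip_force: 89.7
```

>>> servo_tool([
  [1,[0,0,0.001],[0,0,0]],
  [1,[0,0,0.0005],[0,0,0]],
  [1,[0,0,0],[0,0,0]],
])

```text
time_s: 18.92
eef_pos: [569.8, 179.8, 63.6]
ee_rot: [0.0, 0.603, 0.797, 0.0]
force: [-3.5, -0.2, 8.4]
grip_width: 0.145
grip_force: 89.9
```

>>> servo_tool([
  [1,[0,0,0.0007],[0,0,0]],
  [1,[0,0,0.0007],[0,0,0]],
  [1,[0,0,0],[0,0,0]],
])

```text
time_s: 19.17
eef_pos: [569.8, 179.9, 62.8]
ee_rot: [0.0, 0.603, 0.797, 0.0]
force: [-5.2, -1.2, 12.6]
grip_width: 0.149
grip_force: 90.5
```

>>> servo_tool([
  [1,[0,0,0.0005],[0,0,0]],
  [1,[0,0,0],[0,0,0]],
])

```text
time_s: 19.33
eef_pos: [569.8, 179.9, 62.8]
ee_rot: [0.001, 0.603, 0.797, 0.0]
force: [-7.6, -1.5, 16.2]
grip_width: 0.143
grip_force: 91.0
```

>>> servo_tool([
  [1,[0,0,0.0004],[0,0,0]],
  [1,[0,0,0],[0,0,0]],
  [1,[0,0,0],[0,0,0]],
])

```text
time_s: 19.58
eef_pos: [569.8, 179.8, 62.7]
ee_rot: [0.001, 0.603, 0.797, 0.0]
force: [-9.2, -2.1, 19.1]
grip_width: 0.147
grip_force: 91.5
```

Run:
```python
from cv import *
a=cap('scene');b=cap('top'); go(569.2,180.7,62.8,105.75)
for c in(a,b):
    edges(c,46,None)
    hsv=cv2.cvtColor(c['pixels'],cv2.COLOR_RGB2HSV); m=cv2.inRange(hsv,(0,0,165),(180,30,255))>0
    P=cloud(c); W=P[...,:2]-O; X=W@ex;Y=W@ey; z=P[...,2]
    s=m&(np.abs(X)<38)&(Y>-100)&(Y<80)&(np.abs(z-46)<12)
    A=np.c_[X[s],Y[s],np.ones(s.sum())]; f=np.linalg.lstsq(A,z[s],rcond=None)[0]
    for lo,hi in((-100,-60),(-60,-20),(-20,20),(20,80)):
        k=s&(Y>=lo)&(Y<hi); print(lo,k.sum(),np.median(z[k]).round(2) if k.any() else None,end=' | ')
    print('plane slopes',f.round(4),'\n')
cv2.imwrite('pics/j.png',np.hstack([cv2.resize(a['pixels'][120:250,270:410,::-1],(400,371)),cv2.resize(b['pixels'][130:260,100:240,::-1],(400,371))]))
```

```text
t 19.68 pos [569.8 179.8  62.7] psi 105.77 tz [ 1.4e-03 -1.0e-04 -1.0e+00] F [-8.8 -1.9 19.4] w 0.146 91.5
shift mm [ 1.  -0.3 -0.1] turn units z 0.0
depth top z 48.4
end -105 26 -107.1 slope -0.033
x-45 36 -43.1 slope 0.016
x+45 41 45.5 slope -0.02
window 45 [ -1.  -62.4  23. ]
-100 296 46.5 | -60 248 46.6 | -20 240 46.72 | 20 104 46.76 | plane slopes [-5.90000e-03  9.70000e-03  4.65727e+01] 

depth top z 48.4
end -105 30 -104.2 slope -0.007
x-45 36 -44.2 slope 0.022
x+45 26 42.5 slope -0.027
window 58 [  0.  -64.8  24.4]
-100 322 46.92 | -60 278 47.25 | -20 8 46.1 | 20 0 None | plane slopes [-7.50000e-03  5.10000e-03  4.69152e+01]
```

View pics/j.png

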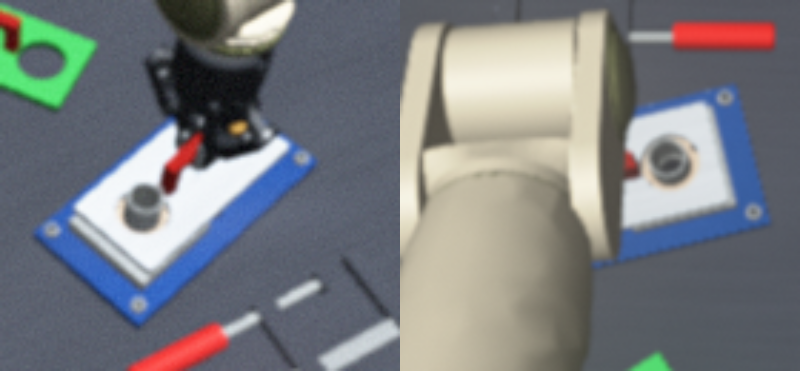

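The view shows the cover lying level on the jig with the pipe standing up through the window at (143,200), and the plate reading 46.5–46.8 mm along its length. The push is 19 N and the TCP no longer sinks, so the cover is home. I hand it in.

```bash
python3 -c "
from rig import *
print(finish_job())"
```

```text
the job is handed in; nothing more can be done
None
```

The job is handed in at about 19.7 s: the stub is seated flat in the nest, and the cover is on the pin, held level and fully home with about 19 N of push; the judge returned no verdict.

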